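# Switch on the brake lathe at its guarded toggle

## Task

Switch on the brake lathe at the switch box that has the hinged metal guard: with a finger, lift the guard right back until it rests open by itself, flip the toggle beneath fully over to its other side, then tip the guard forward so that it drops shut over the toggle. Only touch and push, gently: do not pinch the guard or the toggle or force them against their stops, leave the bare lamp switch as it is, and do not pick up or shift anything lying on the bench.

Things in the scene. Friction and masses are not known exactly. Their poses are not given: they have to be found in the camera images.
- station: The brake lathe's switch station: a grey steel box 130 (x) x 140 (y) x 50 mm high, bolted to the bench (immovable), carrying the hinged guard. Origin at the centre of its underside, on the bench; its x points away from the robot (within 0.35 rad), y to the left, z up.
- hinge (a point): Middle of the guard's hinge axis, at (40, 0, 60) mm of the station; the axis runs along the station's y. Lugs 20 mm wide and 62 mm high stand on the box beside it, at y = +-50 mm. Fully back, the guard's free edge is 157 mm above the bench at station x = 106 mm; while swinging it rises at most to 179 mm.
- guard (a joint): Guard angle, rad: 0 shut, 1.8 fully back on its stop; grows as the lip is lifted up and away from the robot. Its hinge is free: let go below about 0.9 it falls shut, beyond about 1.15 it falls back by itself and rests open on the stop. To shut it, push its outer face (then on the side away from the robot) towards the robot until it drops.
- guard_top (a point): Middle of the guard's outer top face; moves with it. The guard is a sheet-aluminium hood of about 100 g (some 0.6 N at the lip lifts it), 78 mm wide in y, closed on top, front and sides. Shut: this point is at (6, 0, 104) mm of the station, the front face at x = -35 mm, the sides reach down to 58 mm.
- lip (a point): Point on the underside of the guard's lifting lip, mid-width, 11 mm in from its free edge; moves with the guard. The lip is a plate 4 mm thick, 60 mm wide, carrying the top face on 33 mm past the front face, free beneath. Shut, this point is at (-57, 0, 100) mm of the station: 97 mm nearer the robot than the hinge axis and 40 mm above it.
- toggle (a joint): Angle of the toggle beneath the guard, rad: 0 (off) leaning to the station's -y, the robot's right; 0.9 (on) leaning to +y. It is stiff and stays where it is left, so push it all the way to its stop; about 1 N at the ball moves it. Pivot at (-5, 0, 52) mm of the station, axis along x. A steel rod 9 mm thick with a 15 mm ball; flat panel round it at 50 mm height.
- toggle_knob (a point): Centre of the ball at the end of the toggle, 36 mm from its pivot: 16 mm to the station's -y side when off, 16 mm to +y when on, then 84 mm above the bench (88 mm in mid-swing, ball top 96 mm).
- lampbox: The work-lamp switch: a grey steel box 110 x 120 x 50 mm, bolted to the bench, with a bare toggle of the same kind and no guard; leave it as it is. Origin at the centre of its underside. It stands beside the station, on either side.
- lamp_toggle (a joint): Angle of the bare toggle on the lamp switch, rad: 0 as it stands, 0.9 flipped. Leave it.
- screwdriver: loose screwdriver, 150 mm long, lying between the two switch boxes; to be left where it is. Origin on its underside or axis.
- wrench: loose open-end wrench, 190 mm long, lying flat to the right of the switch boxes; to be left where it is. Origin on its underside or axis.
- bearing: loose steel bearing ring, 60 mm across, 18 mm high, lying flat between the fronts of the switch boxes; to be left where it is. Origin on its underside or axis.
- brake_pad: loose brake pad, 45 x 90 x 16 mm, lying flat on the near left of the bench; to be left where it is. Origin on its underside or axis.
- spray_can: loose bare-metal can, 60 mm across, 150 mm high, standing beyond the switch boxes; to be left where it is. Origin on its underside or axis.
- grease_jar: loose grey jar with black cap, 68 mm across, 80 mm high, standing beyond the switch boxes; to be left where it is. Origin on its underside or axis.
- piston: loose steel caliper piston, 48 mm across, 50 mm high, standing to the left; to be left where it is. Origin on its underside or axis.

How it is judged:
By the outcome, as a careful person would: the job done as asked, in the order asked, and still so for the second after the job is handed in, with the robot touching nothing.
It also fails if it takes over 61 s, if anything falls off the work surface, if the arm or the gripper's body presses on something with over 40 N, if the wrist force passes 120 N, or if a joint passes its speed limit or range.

## Robot

A 6-joint arm with a two-finger parallel gripper is mounted at the origin on the work surface. World frame = base frame: x ahead of the robot, y to its left, z up, the work surface at z = 0. Lengths are in m, angles in degrees, forces in N, time in s.
With the tool pointing down it reaches from about 0.35 to 0.875 m from the base axis. Payload 4.2 kg.
Tool frame: the origin (TCP) lies midway between the tips of the shut fingers; the grasp point (between the pads) lies r.grasp_offset behind it (r.grasp_offset is the distance from the TCP to the grasp point, in m); z points along the fingers, y is the direction in which the jaws open and shut (so a half turn about z gives the same grasp; the last joint's range is limited). The gripper opens to 87 mm and grips with 3 to 60 N. Pads are 19 mm wide; open, the fingers measure 117 mm over their backs; the gripper's body (75 mm by 190 mm) begins 51 mm behind the grasp point.
Start: joints at [-61.73, 22.042, 0.453, 0, -68.411, -14.817], TCP at [0.145, -0.608, 0.223] pointing down, gripper open.
Joint ranges: [-179.83, 179.83], [-69.29, 118.12], [-61.27, 80.66], [-181.25, 117.63], [-171.15, -9.14], [-177.46, 177.46]. Speed limits (degrees/s): [159.86, 159.86, 180, 180, 180, 180].

## Interface

Orientations are given as a 3x3 rotation matrix whose columns are the frame's x, y, z axes.
In Python, from station import sense, optics, r gives the robot as it stands. The module is installed in compiled form; this text tells all that it offers.
- The arm moves only by the tool servo_tool, never from a script. Its argument "deltas" is a list of rows, each an object with "slide": the shift along the tool's x, y, z in units of 25 mm (1.0 is 25 mm), a list of three; "spin": the turn about the tool's z in units of 8 degrees (1.0 is 8 degrees). A call has 1 to 10 rows; each row shifts and turns the pose as measured when the row begins, along the tool's axes as they then stand; what a row does not reach is not made up. A row lasts 1/10 s, in which the tool goes at most 50 mm and 8.59 degrees, less where a joint would pass 70% of its speed; a pose out of reach is approached as far as the arm can. A call is refused whole if a number of a shift passes 1 or a number of a turn 1, either way. A call with a gripper value outside its range is refused whole. "gripper" is the closure in counts, from 0 (fully open) to 255 (shut), set as the call begins (left out, the last holds). The fingers move at their own pace and stop on an object; the grip force is fixed at half the most. Time passes only in rows, so rows that do not move let the fingers close. It gives the time, the measured TCP pose, the force and the opening at its end, in the units of the state.
- sense(): the state, without advancing time (a new reading comes with each control period).
- optics.capture(name): name is "scene" or "side" or "wrist"; returns a dict with "frame" (384x512x3 uint8, red, green, blue), "camera_matrix" (3x3 intrinsics, pixels), "eye" and "rotation" of the camera in the world. Camera axes: x right, y down, z forward; pixel columns grow to the right and rows downward; lengths in m; the calibration is good to about 2 mm. A picture is of the moment at which its call begins. There is no depth.
- r.finish_job(): hands the job in, once; it reports no verdict.
The state is a dict: "time_s": time; "joints": joint angles; "joint_velocities": joint speeds; "effort": joint torques, N m; "tcp_pos": TCP position; "ee_rot": TCP orientation; "wrist_force": force on the tool from outside, world axes, zero at the start; "moment": the same for the moment, N m; "gripper_width": opening from 0.0 (shut) to 1.0 (fully open).
Only numpy, scipy, OpenCV 4.12 (cv2) and the standard library are available. Lean on these libraries where they do the work, as an engineer would, in place of code of your own. Each camera call takes 0.05 s, during which the arm holds its last target.

## Working session

There is one attempt and no reset: what is moved stays moved. The work goes in short steps, Python scripts to look and compute and a tool call to move; the robot and the scene stay as the last step left them, time stands still between calls to the robot, and variables do not carry over. Pictures are saved under pics/ and viewed, and the job is handed in when it is done.

Besides the shell and the picture viewer there is one more tool, called after ">>>" by a JSON object that holds its "api" and its "payload". servo_tool: Moves the arm, as the interface text tells. Its arguments: {"type":"object","properties":{"deltas":{"type":"array"},"gripper":{"type":"number"}},"required":["deltas"]}

```bash
mkdir -p pics; cat > h.py <<'E'
import numpy as np, cv2
from station import sense, optics, r
def shot(name,fn):
    c=optics.capture(name); cv2.imwrite('pics/'+fn+'.png',cv2.cvtColor(c['frame'],cv2.COLOR_RGB2BGR))
    np.savez('pics/'+fn+'.npz',**{k:np.array(v) for k,v in c.items()}); return c
def ld(fn): return np.load('pics/'+fn+'.npz')
def ray(c,u,v):
    K=c['camera_matrix'];d=c['rotation']@np.linalg.solve(K,[u,v,1.]);return np.array(c['eye']),d/np.linalg.norm(d)
def onz(c,u,v,z):
    e,d=ray(c,u,v);return e+d*(z-e[2])/d[2]
def proj(c,P):
    q=c['rotation'].T@(np.array(P)-c['eye']);q=c['camera_matrix']@q;return q[:2]/q[2]
def tri(c1,p1,c2,p2):
    e1,d1=ray(c1,*p1);e2,d2=ray(c2,*p2)
    t=np.linalg.lstsq(np.c_[d1,-d2],e2-e1,rcond=None)[0]
    a=e1+d1*t[0];b=e2+d2*t[1];return (a+b)/2,np.linalg.norm(a-b)
E
python3 - <<'E'
from h import *
np.set_printoptions(precision=4,suppress=True)
for n in ['scene','side','wrist']:
    c=shot(n,n+'0');print(n,c['eye'],c['rotation'][:,2],c['camera_matrix'][0,0])
s=sense();print(s, r.grasp_offset)
E
```

```text
scene [ 1.2144 -0.2245  1.0263] [-0.5615  0.2157 -0.7989] 407.180479866233
side [ 0.5431 -0.8098  0.5776] [ 0.0151  0.86   -0.5101] 412.81960977063557
wrist [ 0.0672 -0.625   0.3848] [ 0.2831  0.0702 -0.9565] 336.21157882513535
{'time_s': 0.15, 'joints': array([-61.7316,  22.0816,   0.3986,  -0.0202, -68.4116, -14.8152]), 'joint_velocities': array([ 0.0795, -0.1704,  0.2691,  0.078 , -0.0412,  0.0019]), 'effort': array([ -0.0001, -39.1053,  18.7589,   4.2223,   0.0124,  -0.0001]), 'tcp_pos': array([ 0.1453, -0.6074,  0.2217]), 'ee_rot': array([[-0.9726, -0.2325, -0.0005],
       [-0.2325,  0.9726,  0.0016],
       [ 0.0001,  0.0017, -1.    ]]), 'wrist_force': array([ 0.7067,  0.1503, -0.0111]), 'moment': array([-0.0264, -0.0138,  0.0003]), 'gripper_width': 0.9994791550671444} 0.0187
```

View pics/scene0.png

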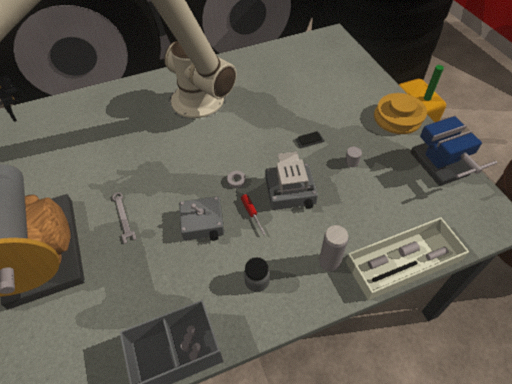

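View pics/side0.png

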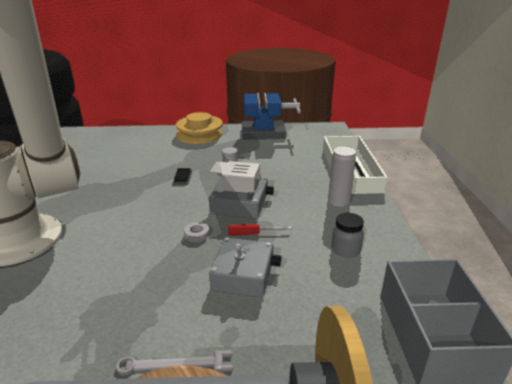

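View pics/wrist0.png

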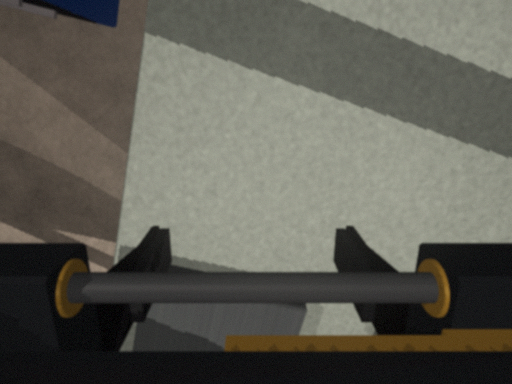

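The station, with its light guard, is at scene (292,180) and side (240,185). The bare lamp box is at scene (202,217) and side (243,265). Next I'll zoom in.

```bash
python3 - <<'E'
import cv2
for n,x0,y0,w,h in [('scene0',250,140,80,75),('side0',195,145,100,80)]:
    i=cv2.imread(f'pics/{n}.png')[y0:y0+h,x0:x0+w];cv2.imwrite(f'pics/{n}_z.png',cv2.resize(i,None,fx=7,fy=7,interpolation=cv2.INTER_CUBIC))
E
```

```text
(no output)
```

View pics/scene0_z.png

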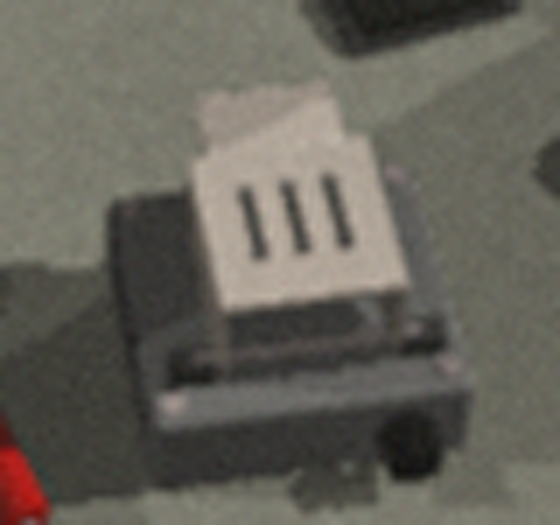

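View pics/side0_z.png

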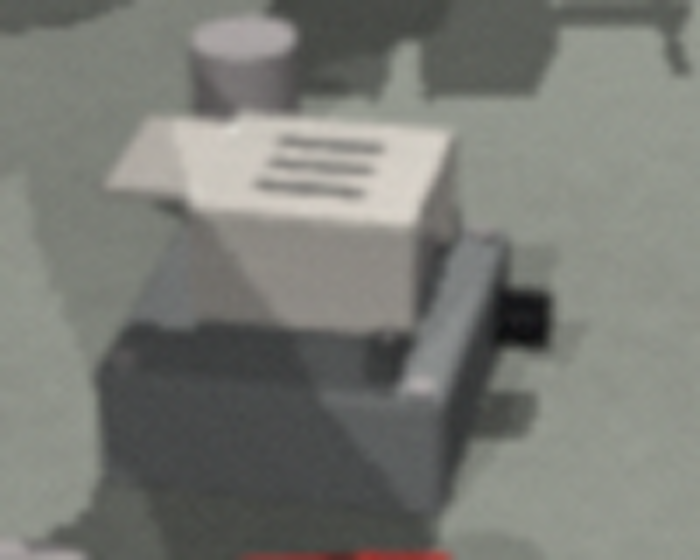

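```bash
python3 - <<'E'
from h import *
np.set_printoptions(precision=4,suppress=True)
c=ld('scene0');s=ld('side0')
f=lambda z,o:(z[0]/7+o[0]-.43,z[1]/7+o[1]-.43)
S=dict(rr=(219,309),rl=(406,288),fl=(366,136),fr=(194,163),lr=(201,97),ll=(336,85))
D=dict(rr=(414,224),rl=(456,130),lr=(107,187),ll=(150,117))
P={}
for k,v in S.items():P[k]=onz(c,*f(v,(250,140)),.104);print(k,P[k])
for k,v in D.items():
    p=f(v,(195,145));print('side',k,onz(s,*p,.104),tri(c,f(S[k],(250,140)),s,p))
# fit station frame
M=dict(rr=(47,-39),rl=(47,39),fl=(-35,39),fr=(-35,-39),lr=(-68,-30),ll=(-68,30))
for src in (P,{k:(onz(s,*f(D[k],(195,145)),.104)) for k in D},{k:tri(c,f(S[k],(250,140)),s,f(D[k],(195,145)))[0] for k in D}):
    A=np.array([M[k] for k in src])/1e3;B=np.array([src[k][:2] for k in src])
    a=A-A.mean(0);b=B-B.mean(0)
    th=np.arctan2((a[:,0]*b[:,1]-a[:,1]*b[:,0]).sum(),(a*b).sum())
    R=np.array([[np.cos(th),-np.sin(th)],[np.sin(th),np.cos(th)]]);t=B.mean(0)-R@A.mean(0)
    print('th',th,np.degrees(th),'origin',t,'res mm',(B-A@R.T-t).round(4)*1e3)
E
```

```text
rr [0.5697 0.0902 0.104 ]
rl [0.5895 0.1655 0.104 ]
fl [0.5083 0.1864 0.104 ]
fr [0.4936 0.1124 0.104 ]
lr [0.4602 0.1304 0.104 ]
ll [0.4767 0.1873 0.104 ]
side rr [0.5681 0.0936 0.104 ] (array([0.5689, 0.0906, 0.1047]), np.float64(0.0022758543806730065))
side rl [0.5862 0.1687 0.104 ] (array([0.5874, 0.1666, 0.1037]), np.float64(0.0033689933922440036))
side lr [0.458  0.1275 0.104 ] (array([0.4579, 0.1315, 0.1017]), np.float64(0.0007656887847825725))
side ll [0.4708 0.1855 0.104 ] (array([0.4717, 0.1898, 0.1005]), np.float64(0.003575432061529269))
th -0.25974363615779555 -14.882214107223332 origin [0.5344 0.1406] res mm [[-0.1 -0.6]
 [-0.3 -0.7]
 [-2.3 -0.8]
 [ 3.1  0.6]
 [-0.7  1.3]
 [ 0.3  0.2]]
th -0.22333970629762032 -12.796422568545017 origin [0.531  0.1415] res mm [[-0.1  0.5]
 [ 0.7 -0.4]
 [-0.1  0.2]
 [-0.6 -0.3]]
th -0.2651601754845469 -15.192558950212815 origin [0.5316 0.1419] res mm [[ 2.1 -1.3]
 [ 0.2 -0.6]
 [-0.2  0.7]
 [-2.1  1.2]]
```

>>> {"api": "servo_tool", "payload": {"deltas": [{"slide":[0,0,-1],"spin":0.87},{"slide":[0,0,-0.5],"spin":0.87},{"slide":[0,0,0],"spin":0.87},{"slide":[0,0,0],"spin":0.87}], "gripper": 255}}

```text
time_s: 0.55
tcp_pos: [0.145, -0.6064, 0.2582]
ee_rot: [[-0.964, 0.267, -0.002], [0.267, 0.964, 0.007], [0.004, 0.006, -1.0]]
wrist_force: [-0.2, 0.4, -0.4]
gripper_width: 0.722
```

```bash
cat >> h.py <<'E'
np.set_printoptions(precision=4,suppress=True)
O=np.array([.5325,.141,0]);TH=np.radians(-14.3)
RS=np.array([[np.cos(TH),-np.sin(TH),0],[np.sin(TH),np.cos(TH),0],[0,0,1]])
def st(P): return RS.T@(np.array(P)-O)*1e3
def wd(p): return RS@(np.array(p)/1e3)+O
def goto(p):
    s=sense();d=s['ee_rot'].T@(wd(p)-s['tcp_pos'])*1e3;print('units tool',d/25)
def rep():
    s=sense();R=s['ee_rot'];print('t',s['time_s'],'st mm',st(s['tcp_pos']).round(1),'yaw x',np.degrees(np.arctan2(R[1,0],R[0,0])),'tilt',R[:,2],'F_st',(RS.T@s['wrist_force']).round(2),'w',s['gripper_width'])
E
python3 - <<'E'
from h import *
rep();goto([-200,-350,260]);goto([-110,0,200])
E
```

```text
t 0.55 st mm [-190.8 -819.9  258.2] yaw x 164.53428629588475 tilt [-0.0021  0.0065 -1.    ] F_st [-0.29  0.31 -0.43] w 0.7221638267626984
units tool [ 0.7489 18.7859  0.0372]
units tool [-2.5747 32.8423  2.5052]
```

>>> {"api": "servo_tool", "payload": {"deltas": [{"slide":[-0.45,1,0]},{"slide":[-0.45,1,0]},{"slide":[-0.45,1,0]},{"slide":[-0.45,1,0]},{"slide":[-0.45,1,0]},{"slide":[-0.45,1,0]},{"slide":[-0.45,1,0]},{"slide":[-0.45,1,0]},{"slide":[-0.45,1,0]},{"slide":[-0.45,1,0]}]}}

```text
invalid input
```

>>> {"api": "servo_tool", "payload": {"deltas": [{"slide":[0,1,0]},{"slide":[0,1,0]},{"slide":[0,1,0]},{"slide":[0,1,0]},{"slide":[0,1,0]},{"slide":[0,1,0]},{"slide":[0,1,0]},{"slide":[0,1,0]},{"slide":[0,1,0]},{"slide":[0,1,0]}]}}

```text
invalid input
```

```bash
python3 - <<'E'
from h import *
rep();goto([-110,0,200])
E
```

```text
t 0.55 st mm [-190.8 -819.9  258.2] yaw x 164.53428629588475 tilt [-0.0021  0.0065 -1.    ] F_st [-0.29  0.31 -0.43] w 0.7221638267626984
units tool [-2.5747 32.8423  2.5052]
```

Perhaps "spin" is required in each row.

>>> {"api": "servo_tool", "payload": {"deltas": [{"slide":[-0.45,1,0],"spin":0},{"slide":[-0.45,1,0],"spin":0},{"slide":[-0.45,1,0],"spin":0},{"slide":[-0.45,1,0],"spin":0},{"slide":[-0.45,1,0],"spin":0},{"slide":[-0.45,1,0],"spin":0},{"slide":[-0.45,1,0],"spin":0},{"slide":[-0.45,1,0],"spin":0},{"slide":[-0.45,1,0],"spin":0},{"slide":[-0.45,1,0],"spin":0}]}}

```text
time_s: 1.55
tcp_pos: [0.3241, -0.3887, 0.2551]
ee_rot: [[-0.961, 0.276, -0.006], [0.276, 0.961, 0.013], [0.009, 0.011, -1.0]]
wrist_force: [-0.4, -0.5, -0.3]
gripper_width: 0.007
```

```bash
python3 - <<'E'
from h import *
rep();goto([-110,0,200])
E
```

```text
t 1.55 st mm [ -71.1 -564.8  255.1] yaw x 163.96409541709383 tilt [-0.0057  0.0129 -0.9999] F_st [-0.31 -0.57 -0.33] w 0.007349884701613518
units tool [ 2.2184 22.5099  2.4671]
```

>>> {"api": "servo_tool", "payload": {"deltas": [{"slide":[0,1,0],"spin":0},{"slide":[0,1,0],"spin":0},{"slide":[0,1,0],"spin":0},{"slide":[0,1,0],"spin":0},{"slide":[0,1,0],"spin":0},{"slide":[0,1,0],"spin":0},{"slide":[0,1,0],"spin":0},{"slide":[0,1,0],"spin":0},{"slide":[0,1,0],"spin":0},{"slide":[0,1,0],"spin":0}]}}

```text
time_s: 2.55
tcp_pos: [0.3942, -0.1374, 0.2557]
ee_rot: [[-0.961, 0.276, -0.009], [0.276, 0.961, 0.016], [0.013, 0.013, -1.0]]
wrist_force: [1.1, -0.4, -0.5]
gripper_width: 0.008
```

>>> {"api": "servo_tool", "payload": {"deltas": [{"slide":[0.2,1,0],"spin":0},{"slide":[0.2,1,0],"spin":0},{"slide":[0.2,1,0],"spin":0},{"slide":[0.2,1,0],"spin":0},{"slide":[0.2,1,0],"spin":0},{"slide":[0.2,1,0],"spin":0},{"slide":[0.2,1,0],"spin":0},{"slide":[0.2,1,0],"spin":0},{"slide":[0.2,1,0],"spin":0},{"slide":[0.2,1,0],"spin":0}]}}

```text
time_s: 3.55
tcp_pos: [0.4128, 0.1272, 0.2585]
ee_rot: [[-0.961, 0.276, -0.011], [0.276, 0.961, 0.017], [0.015, 0.013, -1.0]]
wrist_force: [-0.3, -0.1, 0.5]
gripper_width: 0.003
```

```bash
python3 - <<'E'
from h import *
rep();goto([-110,0,200])
E
```

```text
t 3.55 st mm [-112.6  -43.   258.5] yaw x 163.97393184973507 tilt [-0.011   0.0168 -0.9998] F_st [-0.26 -0.2   0.46] w 0.0027805260906900962
units tool [-0.0878  1.6911  2.3632]
```

>>> {"api": "servo_tool", "payload": {"deltas": [{"slide":[0,0.85,0.5],"spin":-0.2},{"slide":[0,0.84,1],"spin":0},{"slide":[0,0,1],"spin":0},{"slide":[0,0,1],"spin":0},{"slide":[0,0,1],"spin":0},{"slide":[0,0,1],"spin":0},{"slide":[0,0,0.8],"spin":0},{"slide":[0,0,0.4],"spin":0},{"slide":[0,0,0],"spin":0}]}}

```text
time_s: 4.45
tcp_pos: [0.4227, 0.1767, 0.086]
ee_rot: [[-0.97, 0.243, -0.009], [0.243, 0.97, 0.018], [0.013, 0.016, -1.0]]
wrist_force: [0.2, -0.3, 0.8]
gripper_width: 0.003
```

```bash
python3 - <<'E'
from h import *
rep();goto([-85,0,85])
c=shot('side','side1');c2=shot('scene','scene1')
i=cv2.imread('pics/side1.png')[80:230,130:300];cv2.imwrite('pics/side1_z.png',cv2.resize(i,None,fx=4,fy=4))
rep()
E
```

```text
t 4.45 st mm [-115.2    7.5   86. ] yaw x 165.96297454703495 tilt [-0.0089  0.0184 -0.9998] F_st [ 0.29 -0.21  0.77] w 0.002539942365521241
units tool [-1.2082 -0.3044  0.0178]
t 4.55 st mm [-114.4    8.4   87.5] yaw x 165.98124678707214 tilt [-0.006   0.0205 -0.9998] F_st [0.65 0.29 0.25] w 0.005632421110066788
```

View pics/side1_z.png

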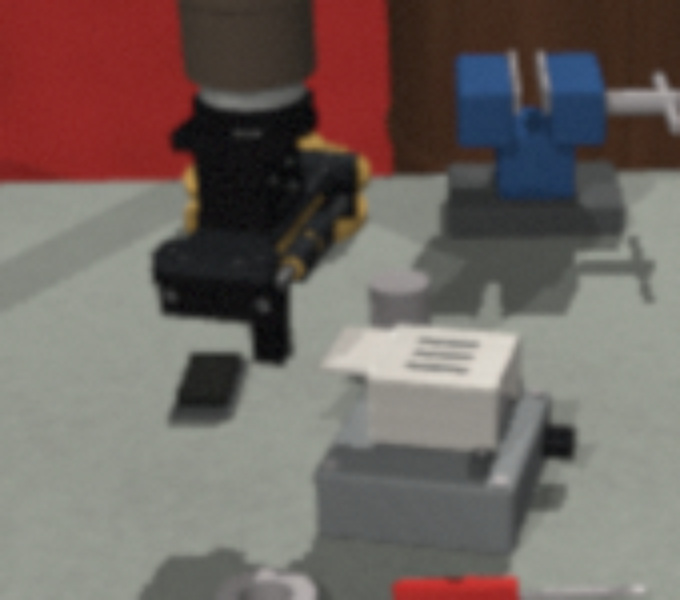

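>>> {"api": "servo_tool", "payload": {"deltas": [{"slide":[-0.5,-0.3,0.2],"spin":0},{"slide":[-0.4,0,0],"spin":0},{"slide":[-0.15,0,0],"spin":0},{"slide":[-0.1,0,0],"spin":0},{"slide":[0,0,0],"spin":0}]}}

```text
time_s: 5.05
tcp_pos: [0.4542, 0.1653, 0.087]
ee_rot: [[-0.97, 0.241, 0.003], [0.241, 0.97, 0.027], [0.004, 0.027, -1.0]]
wrist_force: [0.7, 0.3, -0.7]
gripper_width: 0.001
```

```bash
python3 - <<'E'
from h import *
rep()
E
```

```text
t 5.05 st mm [-81.9   4.2  87. ] yaw x 166.02947601127738 tilt [ 0.0028  0.0267 -0.9996] F_st [ 0.61  0.47 -0.7 ] w 0.0007980245864015966
```

>>> {"api": "servo_tool", "payload": {"deltas": [{"slide":[-0.12,-0.1,0],"spin":0},{"slide":[-0.16,0,-0.2],"spin":0},{"slide":[-0.16,0,-0.4],"spin":0},{"slide":[-0.16,0,-0.4],"spin":0}]}}

```text
time_s: 5.45
tcp_pos: [0.4629, 0.1598, 0.1114]
ee_rot: [[-0.97, 0.242, -0.007], [0.241, 0.97, 0.028], [0.014, 0.025, -1.0]]
wrist_force: [-0.4, -0.5, 0.2]
gripper_width: 0.005
```

```bash
cat > v.py <<'E'
from h import *
import sys
n=sys.argv[1];rep()
c=shot('side','side'+n)
i=cv2.imread(f'pics/side{n}.png')[80:230,150:320];cv2.imwrite(f'pics/side{n}_z.png',cv2.resize(i,None,fx=4,fy=4,interpolation=cv2.INTER_CUBIC))
E
python3 v.py 2
```

```text
t 5.45 st mm [-72.1   1.  111.4] yaw x 166.02925373469975 tilt [-0.0072  0.0276 -0.9996] F_st [-0.28 -0.55  0.18] w 0.004777906546926729
```

View pics/side2_z.png

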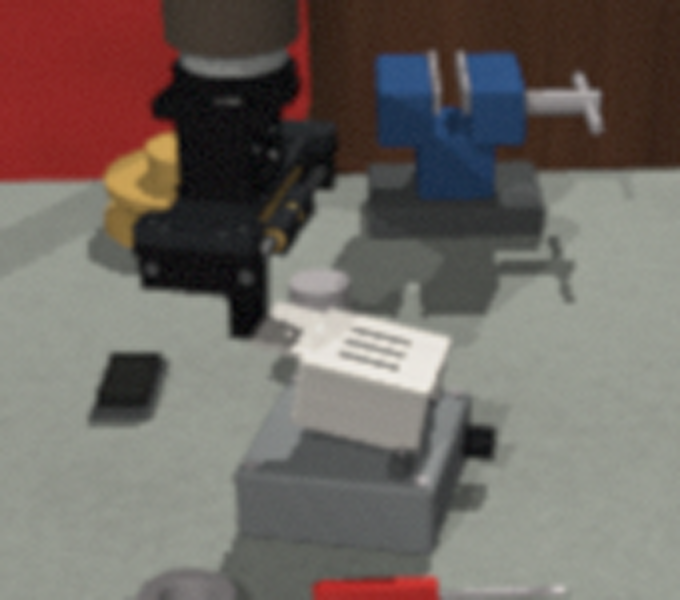

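>>> {"api": "servo_tool", "payload": {"deltas": [{"slide":[-0.2,0,-0.16],"spin":0},{"slide":[-0.24,0,-0.24],"spin":0},{"slide":[-0.24,0,-0.28],"spin":0}]}}

```text
time_s: 5.8
tcp_pos: [0.4784, 0.1556, 0.1307]
ee_rot: [[-0.97, 0.242, -0.01], [0.241, 0.97, 0.029], [0.017, 0.026, -1.0]]
wrist_force: [-0.4, -0.1, 0.1]
gripper_width: 0.004
```

```bash
python3 v.py 3
```

```text
t 5.8 st mm [-56.    0.8 130.7] yaw x 166.04393717000318 tilt [-0.0097  0.0292 -0.9995] F_st [-0.37 -0.17  0.06] w 0.003843909240423709
```

View pics/side3_z.png

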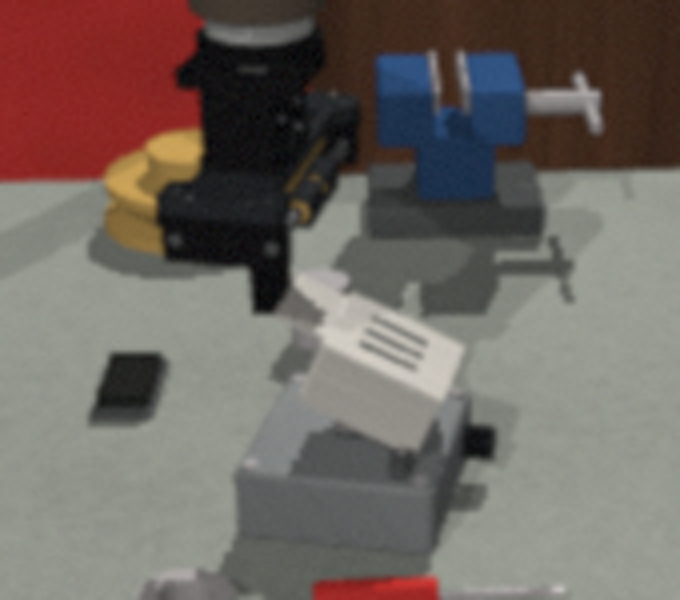

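>>> {"api": "servo_tool", "payload": {"deltas": [{"slide":[-0.28,0,-0.2],"spin":0},{"slide":[-0.28,0,-0.2],"spin":0},{"slide":[-0.32,0,-0.16],"spin":0},{"slide":[-0.32,0,-0.16],"spin":0},{"slide":[-0.32,0,-0.12],"spin":0}]}}

```text
time_s: 6.35
tcp_pos: [0.5206, 0.1446, 0.1538]
ee_rot: [[-0.97, 0.241, -0.006], [0.241, 0.97, 0.029], [0.013, 0.027, -1.0]]
wrist_force: [-0.4, 0.5, -0.0]
gripper_width: 0.004
```

```bash
python3 v.py 4
```

```text
t 6.35 st mm [-12.4   0.6 153.8] yaw x 166.0398159286052 tilt [-0.0058  0.0295 -0.9995] F_st [-0.47  0.4  -0.04] w 0.00445023701600385
```

View pics/side4_z.png

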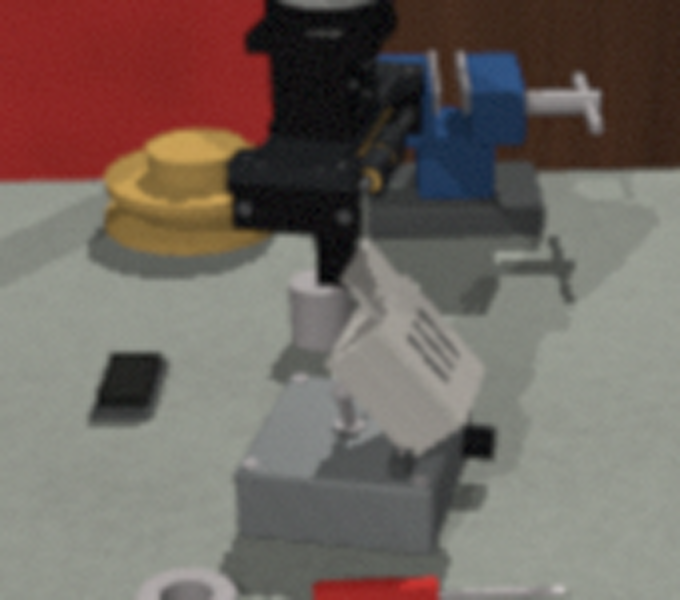

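>>> {"api": "servo_tool", "payload": {"deltas": [{"slide":[-0.3,0,-0.16],"spin":0},{"slide":[-0.3,0,-0.12],"spin":0},{"slide":[-0.3,0,-0.08],"spin":0},{"slide":[-0.28,0,-0.04],"spin":0},{"slide":[-0.28,0,0],"spin":0},{"slide":[-0.24,0,0],"spin":0}]}}

```text
time_s: 7.0
tcp_pos: [0.5668, 0.1329, 0.164]
ee_rot: [[-0.97, 0.242, -0.005], [0.242, 0.97, 0.029], [0.012, 0.027, -1.0]]
wrist_force: [-0.5, 0.6, 0.2]
gripper_width: 0.005
```

```bash
python3 v.py 5
```

```text
t 7.0 st mm [ 35.2   0.6 164. ] yaw x 166.01099997673236 tilt [-0.0049  0.0292 -0.9996] F_st [-0.64  0.48  0.18] w 0.005246277993632607
```

View pics/side5_z.png

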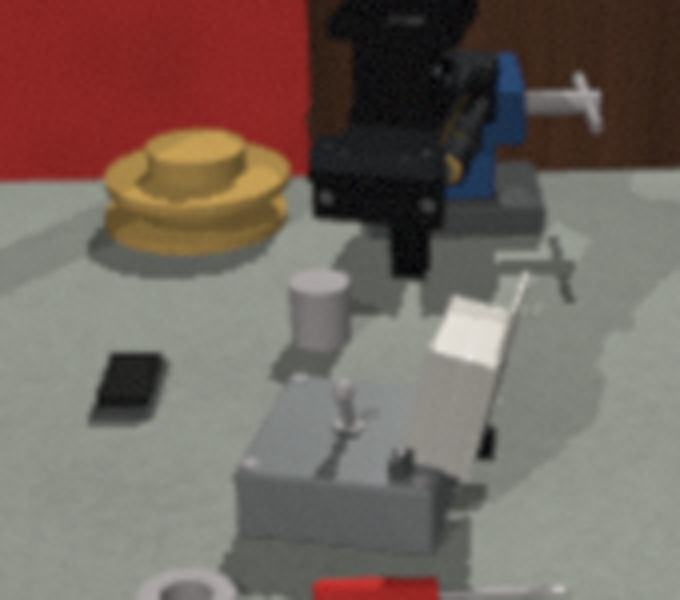

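```bash
python3 - <<'E'
from h import *
s=ld('side5')
c=shot('scene','scene5');rep()
i=cv2.imread('pics/scene5.png')[120:225,240:340];cv2.imwrite('pics/scene5_z.png',cv2.resize(i,None,fx=6,fy=6,interpolation=cv2.INTER_CUBIC))
for p in [(-5,-16,84),(106,0,157),(-5,0,52)]:
    a=proj(s,wd(p));b=proj(c,wd(p));print(p,'side z',(a-[150,80])*4,'scene z',(b-[240,120])*6)
E
```

```text
t 7.1 st mm [ 35.4   0.6 163.8] yaw x 165.9832889092343 tilt [-0.0048  0.0291 -0.9996] F_st [-0.56 -0.14  0.22] w 0.005640518934557304
(-5, -16, 84) side z [344.0907 391.4496] scene z [273.5001 317.2302]
(106, 0, 157) side z [522.6894 291.0971] scene z [358.2927 399.4234]
(-5, 0, 52) side z [351.6317 423.3724] scene z [302.1767 353.5345]
```

View pics/scene5_z.png

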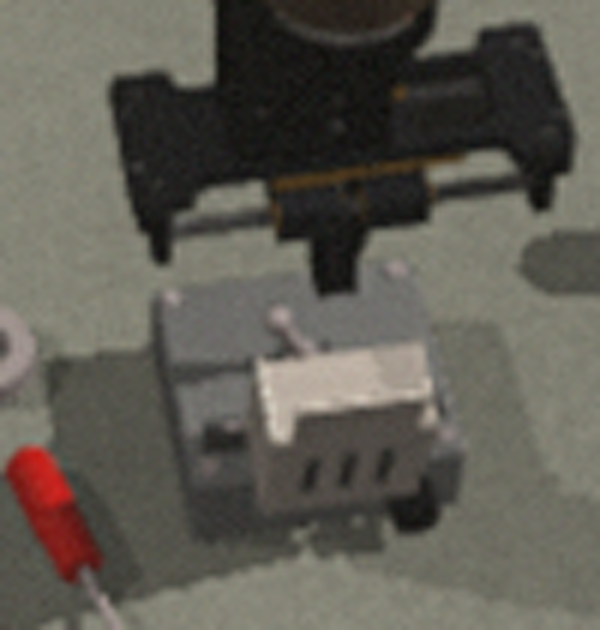

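>>> {"api": "servo_tool", "payload": {"deltas": [{"slide":[0.8,-1,-0.2],"spin":0},{"slide":[0.75,-0.95,0],"spin":0},{"slide":[0,0,0.8],"spin":0},{"slide":[0,0,0.9],"spin":0},{"slide":[0,0,0.9],"spin":0},{"slide":[0,0,0.6],"spin":0},{"slide":[0,0,0],"spin":0}]}}

```text
time_s: 7.8
tcp_pos: [0.5143, 0.0959, 0.0862]
ee_rot: [[-0.97, 0.242, -0.004], [0.242, 0.97, 0.03], [0.011, 0.028, -1.0]]
wrist_force: [1.1, 0.6, -0.4]
gripper_width: 0.005
```

```bash
python3 - <<'E'
from h import *
rep();goto([-5,-43,77])
E
```

```text
t 7.8 st mm [ -6.5 -48.2  86.2] yaw x 166.00375665990813 tilt [-0.0041  0.03   -0.9995] F_st [ 0.87  0.87 -0.39] w 0.004847150674649622
units tool [-0.0639  0.1971  0.3711]
```

>>> {"api": "servo_tool", "payload": {"deltas": [{"slide":[-0.06,0.2,0.38],"spin":0},{"slide":[0,0.3,0],"spin":0},{"slide":[0,0.3,0],"spin":0},{"slide":[0,0.25,0],"spin":0},{"slide":[0,0.2,0],"spin":0}]}}

```text
time_s: 8.3
tcp_pos: [0.5252, 0.1287, 0.0795]
ee_rot: [[-0.97, 0.241, -0.001], [0.241, 0.97, 0.03], [0.008, 0.029, -1.0]]
wrist_force: [-0.5, -0.4, 0.3]
gripper_width: 0.007
```

```bash
python3 v.py 6
```

```text
t 8.3 st mm [ -4.1 -13.7  79.5] yaw x 166.0427017160493 tilt [-0.0012  0.0305 -0.9995] F_st [-0.37 -0.53  0.3 ] w 0.007379450878106582
```

View pics/side6_z.png

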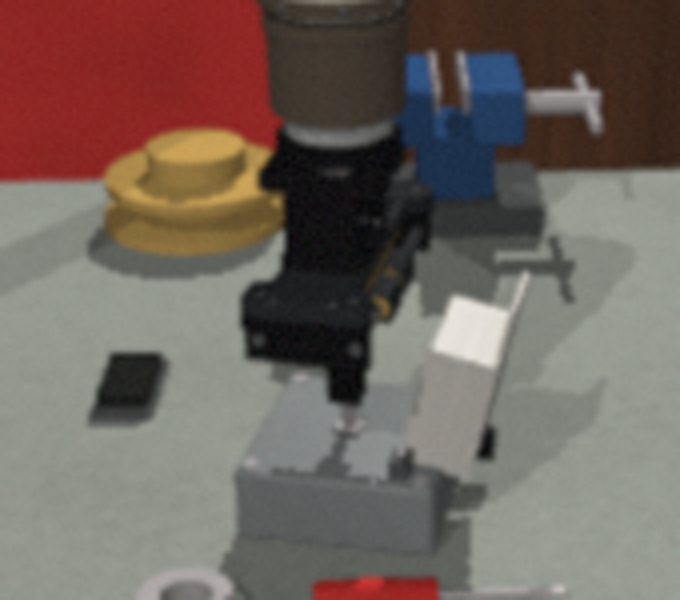

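>>> {"api": "servo_tool", "payload": {"deltas": [{"slide":[0,0.14,0],"spin":0},{"slide":[0,0.1,0.04],"spin":0}]}}

```text
time_s: 8.55
tcp_pos: [0.5274, 0.136, 0.0793]
ee_rot: [[-0.971, 0.24, 0.001], [0.24, 0.97, 0.031], [0.007, 0.031, -1.0]]
wrist_force: [0.8, -1.5, 0.5]
gripper_width: 0.004
```

```bash
python3 - <<'E'
from h import *
rep()
c=shot('scene','scene7')
i=cv2.imread('pics/scene7.png')[120:225,240:340];cv2.imwrite('pics/scene7_z.png',cv2.resize(i,None,fx=6,fy=6,interpolation=cv2.INTER_CUBIC))
print((proj(c,wd((-5,16,84)))-[240,120])*6);rep()
E
```

```text
t 8.55 st mm [-3.8 -6.1 79.3] yaw x 166.09161511592714 tilt [ 0.0006  0.0315 -0.9995] F_st [ 1.13 -1.29  0.5 ] w 0.003994668120352424
[336.7512 309.8548]
t 8.6 st mm [-3.8 -5.8 79.1] yaw x 166.10089103291918 tilt [ 0.0005  0.0315 -0.9995] F_st [-0.23  0.17 -0.5 ] w 0.0063286532367528205
```

View pics/scene7_z.png

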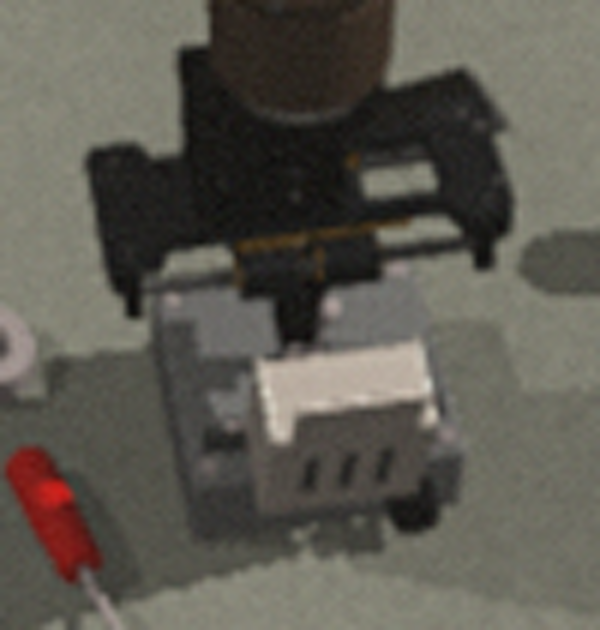

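>>> {"api": "servo_tool", "payload": {"deltas": [{"slide":[0,0.1,0.04],"spin":0}]}}

```text
time_s: 8.7
tcp_pos: [0.528, 0.1387, 0.0782]
ee_rot: [[-0.971, 0.24, 0.001], [0.24, 0.97, 0.032], [0.007, 0.031, -1.0]]
wrist_force: [-0.4, -0.7, 0.1]
gripper_width: 0.006
```

>>> {"api": "servo_tool", "payload": {"deltas": [{"slide":[0,0.08,0],"spin":0}]}}

```text
time_s: 8.8
tcp_pos: [0.5284, 0.1407, 0.078]
ee_rot: [[-0.971, 0.241, 0.0], [0.241, 0.97, 0.031], [0.007, 0.031, -1.0]]
wrist_force: [-0.0, -1.3, 0.3]
gripper_width: 0.005
```

```bash
cat > v2.py <<'E'
from h import *
import sys
n=sys.argv[1]
rep()
c=shot('scene','scene'+n)
i=cv2.imread(f'pics/scene{n}.png')[120:225,240:340];cv2.imwrite(f'pics/scene{n}_z.png',cv2.resize(i,None,fx=6,fy=6,interpolation=cv2.INTER_CUBIC))
rep()
E
python3 v2.py 8
```

```text
t 8.8 st mm [-3.9 -1.3 78. ] yaw x 166.0783612687687 tilt [ 0.0002  0.0314 -0.9995] F_st [ 0.32 -1.29  0.31] w 0.005181236072354541
t 8.85 st mm [-3.9 -1.1 78. ] yaw x 166.0910512885981 tilt [ 0.0002  0.0314 -0.9995] F_st [-0.3  -0.44  0.19] w 0.0034105054099494063
```

View pics/scene8_z.png

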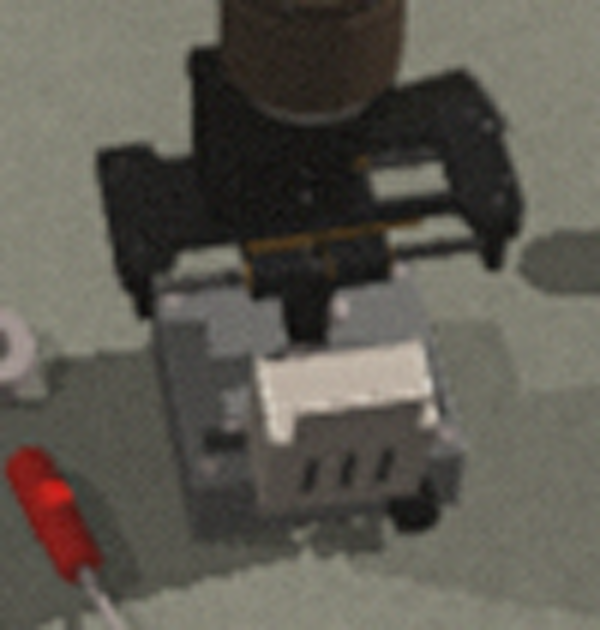

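>>> {"api": "servo_tool", "payload": {"deltas": [{"slide":[0,0.06,0],"spin":0}]}}

```text
time_s: 8.95
tcp_pos: [0.5286, 0.1423, 0.0779]
ee_rot: [[-0.971, 0.241, -0.0], [0.241, 0.97, 0.031], [0.008, 0.03, -1.0]]
wrist_force: [0.1, -0.5, -0.4]
gripper_width: 0.006
```

>>> {"api": "servo_tool", "payload": {"deltas": [{"slide":[0,0.05,0],"spin":0}]}}

```text
time_s: 9.05
tcp_pos: [0.5286, 0.1427, 0.0778]
ee_rot: [[-0.971, 0.241, -0.001], [0.24, 0.97, 0.03], [0.009, 0.028, -1.0]]
wrist_force: [0.4, -5.2, 1.0]
gripper_width: 0.006
```

```bash
python3 v2.py 9
```

```text
t 9.05 st mm [-4.2  0.7 77.8] yaw x 166.08425151940716 tilt [-0.0015  0.0296 -0.9996] F_st [ 1.64 -4.96  1.02] w 0.005666973885637671
t 9.1 st mm [-4.2  0.6 77.9] yaw x 166.0829131712896 tilt [-0.0015  0.0294 -0.9996] F_st [ 1.01 -3.85  0.22] w 0.00808396219272867
```

View pics/scene9_z.png

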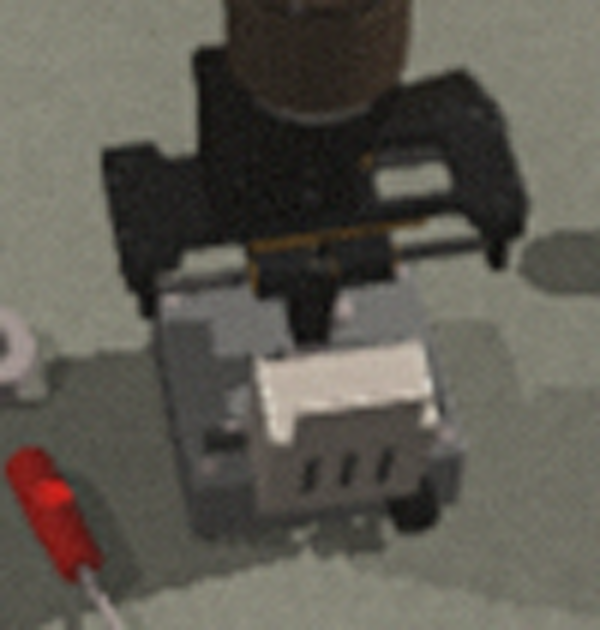

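>>> {"api": "servo_tool", "payload": {"deltas": [{"slide":[0,-0.5,0],"spin":0},{"slide":[0,-0.2,-0.8],"spin":0},{"slide":[0,0,-1],"spin":0},{"slide":[0,0,-1],"spin":0},{"slide":[0,0,-1],"spin":0},{"slide":[0,0,-1],"spin":0},{"slide":[0,0,-1],"spin":0},{"slide":[0,0,-0.3],"spin":0}]}}

```text
time_s: 9.9
tcp_pos: [0.5227, 0.1174, 0.2336]
ee_rot: [[-0.97, 0.244, -0.002], [0.244, 0.969, 0.034], [0.01, 0.033, -0.999]]
wrist_force: [1.4, -0.0, 0.3]
gripper_width: 0.003
```

```bash
python3 v2.py 10; python3 - <<'E'
from h import *
c=ld('scene0')
for p,z in [((338,235),.15),((331,268),0),((256,268),.08),((354,152),.05)]:print(p,st(onz(c,*p,z)))
goto([140,0,220])
E
```

```text
t 9.9 st mm [ -3.6 -25.3 233.6] yaw x 165.902709413039 tilt [-0.0018  0.0343 -0.9994] F_st [1.35 0.33 0.32] w 0.003176568930990113
t 9.95 st mm [ -3.8 -25.3 233.5] yaw x 165.8950840228954 tilt [-0.002   0.0343 -0.9994] F_st [ 0.13 -0.18  0.72] w 0.005318357459982742
(338, 235) [263.2198  65.6069 150.    ]
(331, 268) [278.9931  63.3082   0.    ]
(256, 268) [ 288.4608 -144.3038   80.    ]
(354, 152) [-85.0031 222.4268  50.    ]
units tool [-5.7592  0.9774  0.5148]
```

View pics/scene10_z.png

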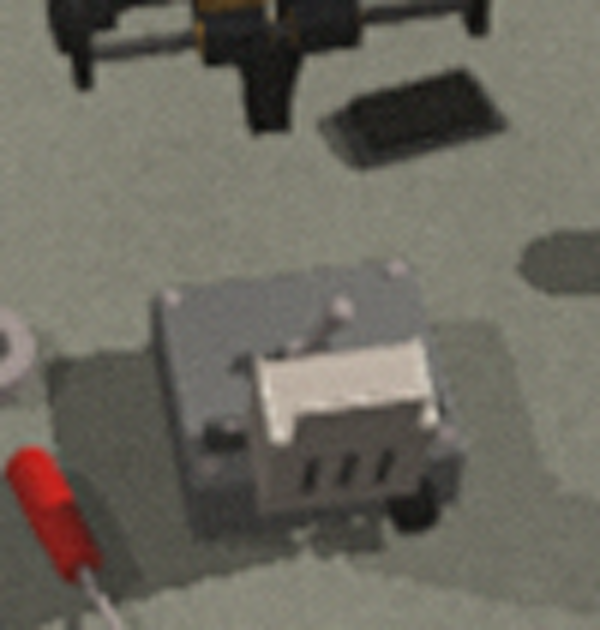

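>>> {"api": "servo_tool", "payload": {"deltas": [{"slide":[-0.9,0.3,0],"spin":0},{"slide":[-1,0.3,0],"spin":0},{"slide":[-1,0.3,0],"spin":0},{"slide":[-1,0.1,0],"spin":0},{"slide":[-1,0,0],"spin":0},{"slide":[-0.7,0,0],"spin":0},{"slide":[0,0,0],"spin":0}]}}

```text
time_s: 10.65
tcp_pos: [0.6645, 0.1062, 0.2206]
ee_rot: [[-0.969, 0.245, -0.016], [0.245, 0.969, 0.036], [0.024, 0.031, -0.999]]
wrist_force: [-1.0, 0.2, 0.1]
gripper_width: 0.008
```

```bash
python3 - <<'E'
from h import *
rep();goto([138,0,138])
E
```

```text
t 10.65 st mm [136.5  -1.1 220.6] yaw x 165.84054218513197 tilt [-0.0161  0.0363 -0.9992] F_st [-0.99 -0.06  0.05] w 0.008158677952110392
units tool [-0.141  -0.0583  3.3025]
```

>>> {"api": "servo_tool", "payload": {"deltas": [{"slide":[-0.14,0,0.6],"spin":0},{"slide":[0,0,0.9],"spin":0},{"slide":[0,0,0.9],"spin":0},{"slide":[0,0,0.7],"spin":0},{"slide":[0,0,0],"spin":0}]}}

```text
time_s: 11.15
tcp_pos: [0.6604, 0.1081, 0.1318]
ee_rot: [[-0.969, 0.246, -0.027], [0.245, 0.969, 0.036], [0.035, 0.029, -0.999]]
wrist_force: [-0.7, -0.5, -0.4]
gripper_width: 0.005
```

```bash
python3 v.py 11
```

```text
t 11.15 st mm [132.1  -0.3 131.8] yaw x 165.79144195169025 tilt [-0.0267  0.0363 -0.999 ] F_st [-0.52 -0.69 -0.37] w 0.0047365962647231705
```

View pics/side11_z.png

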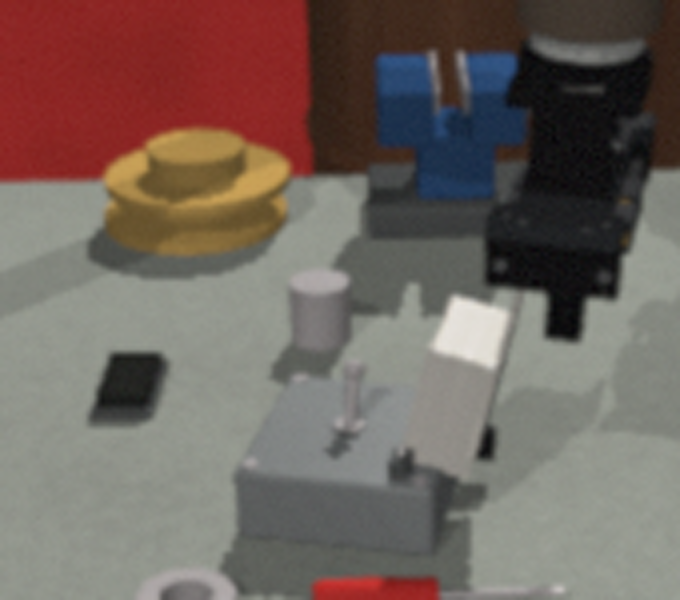

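>>> {"api": "servo_tool", "payload": {"deltas": [{"slide":[0.3,0,-0.1],"spin":0},{"slide":[0.24,0,0],"spin":0},{"slide":[0.24,0,0],"spin":0},{"slide":[0.24,0,0],"spin":0},{"slide":[0.24,0,0],"spin":0},{"slide":[0.24,0,0],"spin":0}]}}

```text
time_s: 11.8
tcp_pos: [0.6242, 0.1188, 0.1424]
ee_rot: [[-0.97, 0.244, -0.015], [0.244, 0.969, 0.039], [0.024, 0.035, -0.999]]
wrist_force: [0.9, -1.0, 0.3]
gripper_width: 0.003
```

```bash
python3 v.py 12
```

```text
t 11.8 st mm [ 94.3   1.1 142.4] yaw x 165.8870992097878 tilt [-0.0147  0.0393 -0.9991] F_st [ 1.11 -0.76  0.27] w 0.0032277819616961475
```

View pics/side12_z.png

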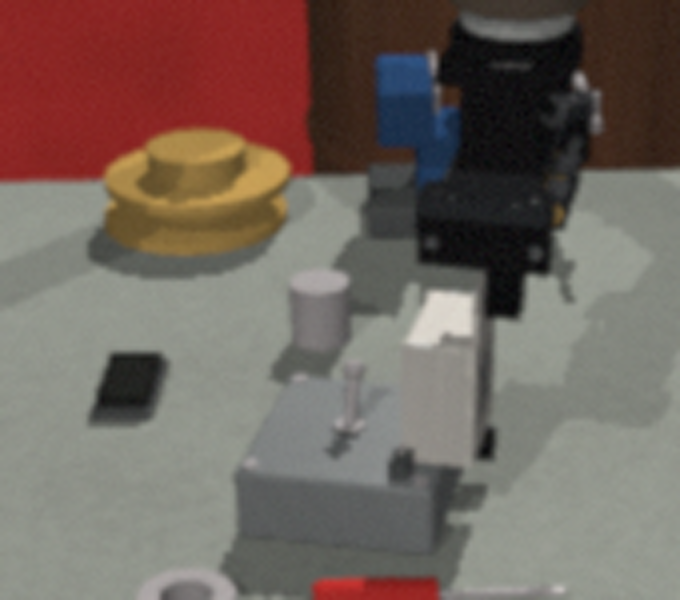

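>>> {"api": "servo_tool", "payload": {"deltas": [{"slide":[0.28,0,0],"spin":0},{"slide":[0.28,0,0],"spin":0},{"slide":[0.28,0,0],"spin":0},{"slide":[0.24,0,0],"spin":0},{"slide":[0.24,0,0],"spin":0},{"slide":[0.2,0,0],"spin":0}]}}

```text
time_s: 12.45
tcp_pos: [0.5831, 0.1289, 0.1435]
ee_rot: [[-0.97, 0.244, -0.016], [0.244, 0.969, 0.039], [0.025, 0.034, -0.999]]
wrist_force: [-0.1, 0.1, 0.3]
gripper_width: 0.006
```

```bash
python3 v.py 13
```

```text
t 12.45 st mm [ 52.    0.8 143.5] yaw x 165.89062125187917 tilt [-0.0158  0.0394 -0.9991] F_st [-0.09  0.09  0.33] w 0.006276337063638726
```

View pics/side13_z.png

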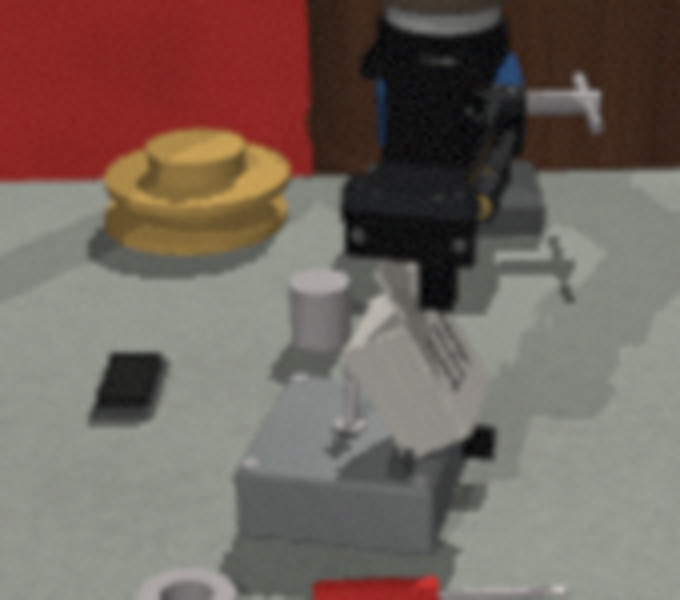

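>>> {"api": "servo_tool", "payload": {"deltas": [{"slide":[0.2,0,0],"spin":0},{"slide":[0.2,0,0],"spin":0},{"slide":[0.2,0,0],"spin":0},{"slide":[0.15,0,0],"spin":0},{"slide":[0,0,-0.2],"spin":0}]}}

```text
time_s: 13.0
tcp_pos: [0.5616, 0.1336, 0.148]
ee_rot: [[-0.969, 0.245, -0.02], [0.244, 0.969, 0.039], [0.028, 0.033, -0.999]]
wrist_force: [0.0, -0.6, 0.7]
gripper_width: 0.002
```

```bash
python3 v.py 14
```

```text
t 13.0 st mm [ 30.  -0. 148.] yaw x 165.88798951053826 tilt [-0.0196  0.0386 -0.9991] F_st [ 0.15 -0.6   0.74] w 0.0020895655415905027
```

View pics/side14_z.png

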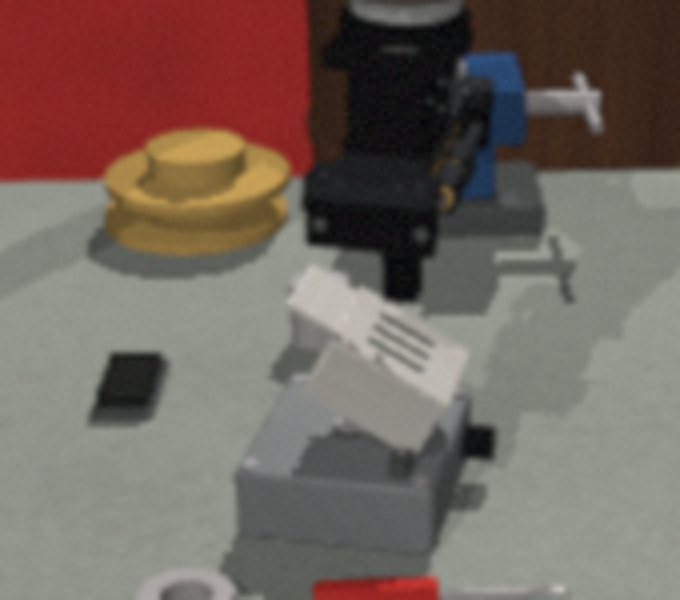

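It's falling shut by itself. I'll raise the finger clear.

>>> {"api": "servo_tool", "payload": {"deltas": [{"slide":[0,0,-0.5],"spin":0},{"slide":[0,0,-1],"spin":0},{"slide":[0,0,-1],"spin":0},{"slide":[0,0,-1],"spin":0},{"slide":[0,0,-0.5],"spin":0},{"slide":[0,0,0],"spin":0},{"slide":[0,0,0],"spin":0},{"slide":[0,0,0],"spin":0},{"slide":[0,0,0],"spin":0}]}}

```text
time_s: 13.95
tcp_pos: [0.566, 0.1289, 0.2584]
ee_rot: [[-0.969, 0.245, -0.012], [0.244, 0.969, 0.04], [0.021, 0.036, -0.999]]
wrist_force: [1.0, 0.6, 0.3]
gripper_width: 0.01
```

```bash
python3 v.py 15; python3 v2.py 15; python3 - <<'E'
from h import *
a=cv2.imread('pics/side0.png');b=cv2.imread('pics/side15.png');cv2.imwrite('pics/cmp.png',np.vstack([a[120:330,150:420],b[120:330,150:420]]))
d=cv2.absdiff(a,b).max(2);ld0=cv2.imread('pics/scene0.png');l1=cv2.imread('pics/scene15.png')
cv2.imwrite('pics/cmp2.png',np.hstack([cv2.resize(x[130:300,90:380],None,fx=1.35,fy=2) for x in (ld0,l1)]))
E
```

```text
t 13.95 st mm [ 35.5  -3.5 258.4] yaw x 165.8473808155345 tilt [-0.0121  0.0399 -0.9991] F_st [0.82 0.81 0.33] w 0.009917471208385712
t 14.0 st mm [ 35.4  -3.5 258.3] yaw x 165.8489807214776 tilt [-0.0124  0.0397 -0.9991] F_st [-1.38 -0.35  0.58] w 0.005364812921531686
t 14.05 st mm [ 35.5  -3.4 258.3] yaw x 165.85240838303886 tilt [-0.0123  0.0397 -0.9991] F_st [-0.51  0.28  0.  ] w 0.004450217352618692
```

View pics/side15_z.png

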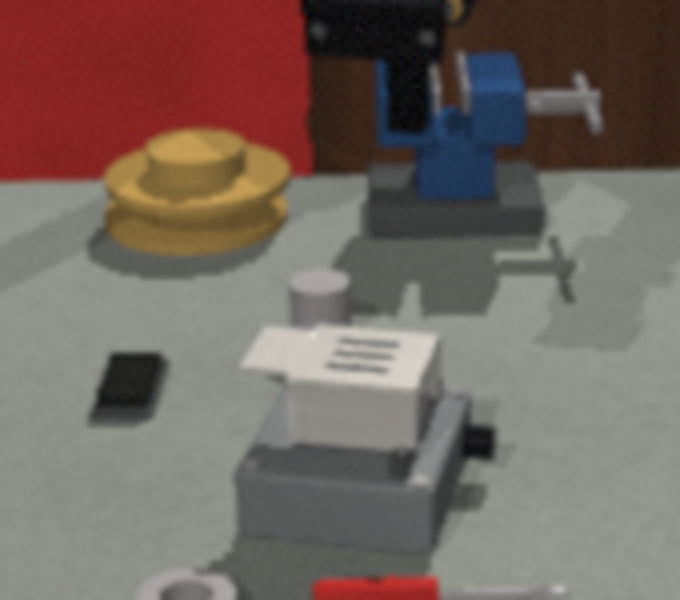

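View pics/cmp.png

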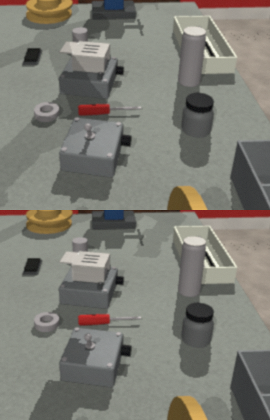

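View pics/cmp2.png

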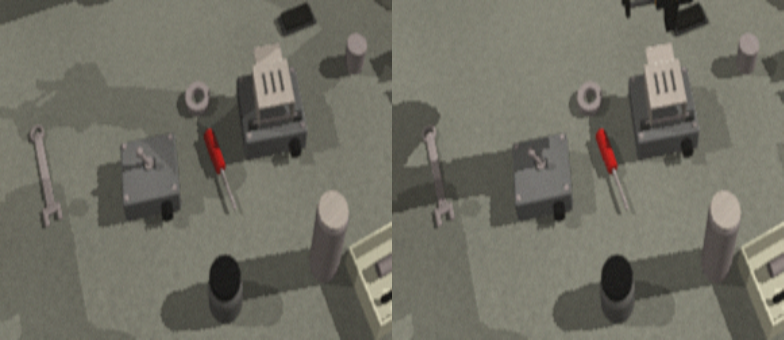

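```bash
python3 - <<'E'
from h import *
f=lambda n,y,x:cv2.resize(cv2.imread(f'pics/{n}.png')[y:y+60,x:x+60],None,fx=6,fy=6,interpolation=cv2.INTER_CUBIC)
cv2.imwrite('pics/lamp.png',np.hstack([f('side0',225,210),f('side15',225,210)]))
E
```

```text
(no output)
```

View pics/lamp.png

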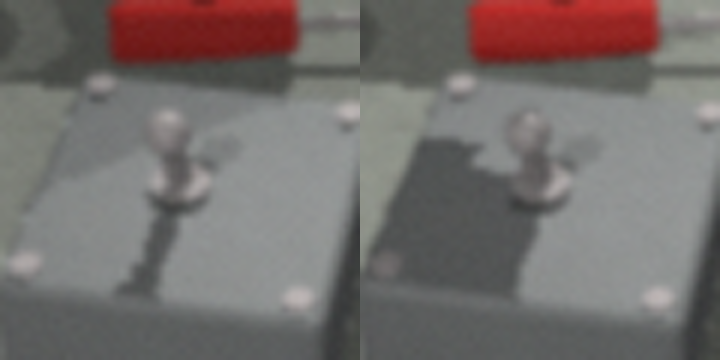

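The lamp toggle hasn't moved; only the shadow differs. I'll hand in.

```bash
python3 -c "
from h import *
print(r.finish_job());rep()"
```

```text
the job is handed in; nothing more can be done
None
the job is handed in; nothing more can be done
```

The brake lathe is switched on and its guard is shut again; I handed the job in at about 14 s of the 61 s allowed. With the closed fingers I lifted the guard by the edge of its lip until it fell back and rested open. I then pushed the toggle over to +y until it met its stop, and tipped the guard forward from behind so that it dropped shut.

**Toggle:** before the guard closed, the ball was seen standing at the "on" position, within about 1 mm. The readings at the end of each move never showed more than about 5 N, and that was a brief touch when the toggle reached its stop. Everything else read about 1–2 N, close to sensor noise.

**Final pictures:** the guard is shut and the lamp toggle is unchanged. No loose item visible in the comparison views had moved, and the gripper is clear, about 150 mm above the guard.

**Remaining doubts:**
- The toggle is hidden under the shut guard, so I could not see it again after closing.
- The tool drifted about 2° off vertical during the moves, which had no visible effect.
- Two early move calls were refused for their format and moved nothing.

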